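# Skim the good grinding ball out of the wash tray

## Task

In the blue wash tray lie one good white grinding ball and one small worn brown one from the glaze mill. With the slotted scoop (not the solid one), scoop up the good ball so that the worn one drops back and stays in the tray, and stand the scoop upright on the middle of the black draining deck beside the tray with the good ball resting in it, then let go. Do not touch the balls with the gripper.

Things in the scene. Friction and masses are not known exactly. Their poses are not given: they have to be found in the camera images.
- slotted_scoop: Steel scoop, floor of 5 rods, 21 mm slots (look-alike has closed floor). Origin under basket; +x = open front, z up. Grip: wood block 20(x) x 26(y), centre x -10, z 82..144, arm to back below it; pitches least if held across x. Basket 110 wide, back x -49, walls 36 high. Floor rods 5 thick, level to x 15, then 20 deg ramp up to 2 mm lip, lower edge x 63 z 17. Front-down 20 deg it lies flat. 0.24 kg
- station: Fixed blue tray, black deck on its +y side. Origin: on bench under tray centre. Tray inside x +-135, y +-100 mm, floor 4, wall rims 36 above bench. Deck: flat, top 8 high, x +-141, y 106..256, middle y 181. Scoop towards the +x wall (away from robot), ramp flat on the floor: it stops the rolling ball, which mounts the lip when the lip is within 8 mm of the wall; then raise the lip.
- good_ball: Good grinding ball, white ceramic, 40 mm diameter, about 120 g, polished and slippery, lying on the tray floor; rolls freely. Origin at its centre.
- worn_ball: Worn, undersized grinding ball, reddish brown, 16 mm diameter, 10 g, on the tray floor about 37 mm to one side of the good one, along the station's y; it falls through the scoop's slots. Origin at its centre.
Not all that is in view belongs to the job. What is shaped like the slotted_scoop but purple is not meant.

How it is judged:
By the outcome, as a careful person would: the job done as asked, in the order asked, and still so for the second after the job is handed in, with the robot touching nothing.
It also fails if it takes over 59 s, if anything falls off the work surface, if the arm or the gripper's body presses on something with over 40 N, if the wrist force passes 120 N, or if a joint passes its speed limit or range.

## Robot

A 6-joint arm with a two-finger parallel gripper is mounted at the origin on the work surface. World frame = base frame: x ahead of the robot, y to its left, z up, the work surface at z = 0. Lengths are in mm, angles in degrees, forces in N, time in s.
With the tool pointing down it reaches from about 300 to 850 mm from the base axis. Payload 5.4 kg.
Tool frame: the origin (TCP) lies on the centre line of the jaws, within the pads' length; the fingertips stand 8 mm ahead of it and the grasp point (between the pads) lies 11 mm behind it; z points along the fingers, y is the direction in which the jaws open and shut (so a half turn about z gives the same grasp; the last joint's range is limited). The gripper opens to 85 mm and grips with 20 to 120 N. Pads are 22 mm wide; open, the fingers measure 114 mm over their backs; the gripper's body (76 mm by 85 mm) begins 54 mm behind the grasp point. The pads swing forward as they close: fully open they stand 13 mm farther back than shut.
Start: joints at [-85.262, 9.076, 91.501, -0, 79.423, -12.038], TCP at [165.941, -550.518, 239.299] pointing down, gripper open.
Joint ranges: [-166.64, 166.64], [-54.1, 131.32], [10.49, 154.53], [-73.88, 253.88], [9.74, 151.15], [-171.62, 171.62]. Speed limits (degrees/s): [147.25, 147.25, 180, 180, 180, 180].

## Interface

Orientations are given as [roll, pitch, yaw] about the fixed x, y, z axes, in that order (R = Rz(yaw) Ry(pitch) Rx(roll)).
In Python, from cell import arm gives the robot as it stands. The module is installed in compiled form; this text tells all that it offers.
- The arm moves only by the shell command python3 -m handwheel 'ROWS'. ROWS is JSON, a list of rows, each an object with "angular": the turn, a rotation vector about the world's x, y, z in degrees, a list of three; "xyz": the shift along the world's x, y, z in m, a list of three; "grip": the opening in per cent of the stroke, from 0 (shut) to 100 (fully open). A call has 1 to 8 rows; each row is the pose to reach, as a shift and turn from the pose commanded when the call began; what a row does not reach only later rows make up. A row lasts 1/12 s, in which the tool goes at most 41.7 mm and 7.16 degrees, less where a joint would pass 70% of its speed; a pose out of reach is approached as far as the arm can. A call with a gripper value outside its range is refused whole. The fingers move at their own pace and stop on an object; the grip force is fixed at half the most. Time passes only in rows, so rows that repeat a pose let the fingers close. It gives the time, the measured TCP pose, the force and the opening at its end, in the units of the state.
- arm.observe(): the state, without advancing time (a new reading comes with each control period).
- arm.get_image(name): name is "scene" or "top" or "wrist"; returns the picture (400x640x3 uint8, blue, green, red); there is no depth.
- arm.camera_params(name): a dict with "fx", "fy", "cx", "cy" (pixels), "origin" and "rotation" of the camera in the world. Camera axes: x right, y down, z forward; pixel columns grow to the right and rows downward; lengths in mm; the calibration is good to about 2 mm. A picture is of the moment at which its call begins: read the wrist's pose just before it. camera_params takes no time and is no camera call; for the wrist camera it gives the pose at the moment of the call.
- arm.job_done(): hands the job in, once; it reports no verdict.
Trained networks look in the newest picture that a camera, given by its name, has taken for a name from the list of things; names that differ only in an ending like _2 or _b are one class to them, and where a whole thing is asked for, a point or a joint stands for the part that bears it (a point fixed in the world has none). Each returns a list of dicts, best first, with "confidence" (0 to 1); they miss things now and then, are a little off and sometimes report something else, mostly with a low value. They report only what shows in the picture. A call takes as long as a camera call. They do not tell look-alikes from the thing itself.
- arm.boxes_of(camera, target): "location" ([x, y, z] in mm, in world coordinates, good to about 4 mm: the middle of the surface that is visible of it).
- arm.outline_of(camera, target): "pixels" (400x640 bool, what is visible of it).
The state is a dict: "t": time; "qpos": joint angles; "dq": joint speeds; "tau": joint torques, N m; "tcp_pos": TCP position; "tool_rot": TCP orientation; "force": force on the tool from outside, world axes, zero at the start; "torque": the same for the moment, N m; "grip_width": finger opening in mm.
Only numpy, scipy, OpenCV 4.12 (cv2) and the standard library are available. Lean on these libraries where they do the work, as an engineer would, in place of code of your own. Each camera call takes 0.05 s, during which the arm holds its last target.

## Working session

There is one attempt and no reset: what is moved stays moved. The work goes in short steps, Python scripts to look and compute and a shell command to move; the robot and the scene stay as the last step left them, time stands still between calls to the robot, and variables do not carry over. Pictures are saved under pics/ and viewed, and the job is handed in when it is done.

```bash
mkdir -p pics
python3 - <<'E'
from cell import arm
import cv2,numpy as np
s=arm.observe();print(s['t'],s['tcp_pos'],s['tool_rot'],s['grip_width'])
for n in ['scene','top']:
    cv2.imwrite(f'pics/{n}0.png',arm.get_image(n))
    c=arm.camera_params(n);print(n,c)
    for t in ['slotted_scoop','station','good_ball','worn_ball']:
        for d in arm.boxes_of(n,t)[:3]: print(n,t,d)
print(arm.observe()['t'])
E
```

```text
0.0 [ 165.89443425 -549.95055675  238.31430403] [-1.79895196e+02 -2.09011608e-02  1.67773980e+01] 85.3755095939083
scene {'fx': 460.3682114576802, 'fy': 460.3682114576802, 'cx': 326.9629004066376, 'cy': 191.59964557743228, 'origin': array([1005.01741453, -233.41228859,  923.14144286]), 'rotation': array([-145.51617541,    0.16082908,   60.70863018])}
scene slotted_scoop {'location': [343.8, 299.9, 20.1], 'confidence': 0.78}
scene slotted_scoop {'location': [561.9, 467.8, 26.8], 'confidence': 0.72}
scene slotted_scoop {'location': [519.2, 307.6, 23.8], 'confidence': 0.71}
scene station {'location': [511.3, -59.2, 6.7], 'confidence': 0.88}
scene good_ball {'location': [569.8, -155.4, 40.5], 'confidence': 0.54}
top {'fx': 496.28064925765557, 'fy': 496.28064925765557, 'cx': 319.2265696210806, 'cy': 198.82524300509735, 'origin': array([ 135.31786206,   81.43143172, 1573.01348053]), 'rotation': array([-167.61963152,    0.18358465,  -91.1973738 ])}
top slotted_scoop {'location': [347.8, 302.5, 22.5], 'confidence': 0.88}
top slotted_scoop {'location': [549.9, 468.4, 25.2], 'confidence': 0.87}
top slotted_scoop {'location': [512.7, 317.9, 24.1], 'confidence': 0.66}
top station {'location': [522.1, -19.2, 6.5], 'confidence': 0.62}
0.5
```

View pics/scene0.png

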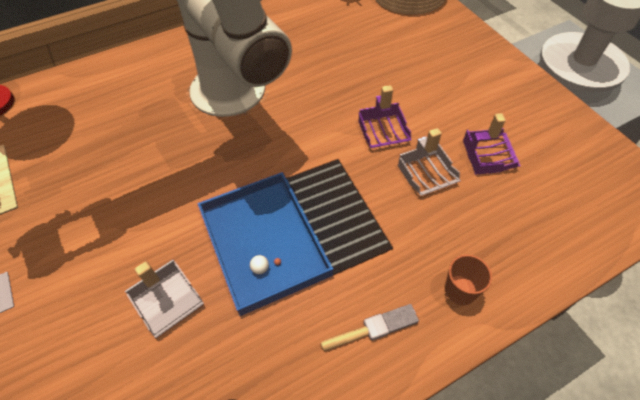

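View pics/top0.png

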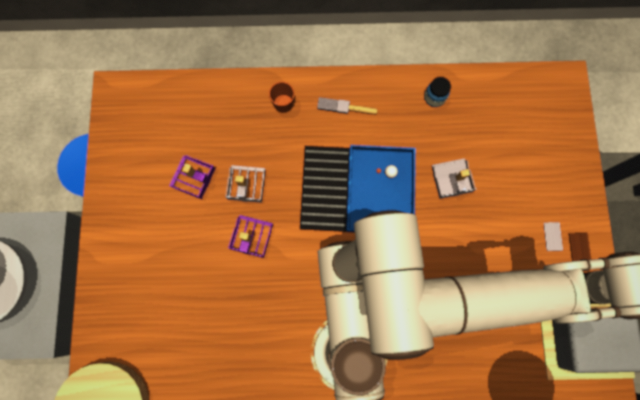

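```bash
cat > h.py <<'E'
from cell import arm
import cv2,numpy as np
from scipy.spatial.transform import Rotation as R
def cam(n):
    c=arm.camera_params(n);return c,R.from_euler('xyz',c['rotation'],degrees=True).as_matrix()
def px2w(n,u,v,z):
    c,M=cam(n);d=M@np.array([(u-c['cx'])/c['fx'],(v-c['cy'])/c['fy'],1]);o=np.array(c['origin'])
    return o+d*(z-o[2])/d[2]
def w2px(n,p):
    c,M=cam(n);q=M.T@(np.array(p,float)-c['origin']);return np.array([c['fx']*q[0]/q[2]+c['cx'],c['fy']*q[1]/q[2]+c['cy']])
E
python3 - <<'E'
import cv2
a=cv2.imread('pics/scene0.png')
cv2.imwrite('pics/c1.png',cv2.resize(a[110:210,380:480],None,fx=6,fy=6,interpolation=cv2.INTER_CUBIC)[:600])
cv2.imwrite('pics/c2.png',cv2.resize(a[160:320,190:400],None,fx=3.7,fy=3.7,interpolation=cv2.INTER_CUBIC))
t=cv2.imread('pics/top0.png')
cv2.imwrite('pics/c3.png',cv2.resize(t[130:240,220:420],None,fx=4,fy=4,interpolation=cv2.INTER_CUBIC))
E
```

```text
(no output)
```

View pics/c1.png

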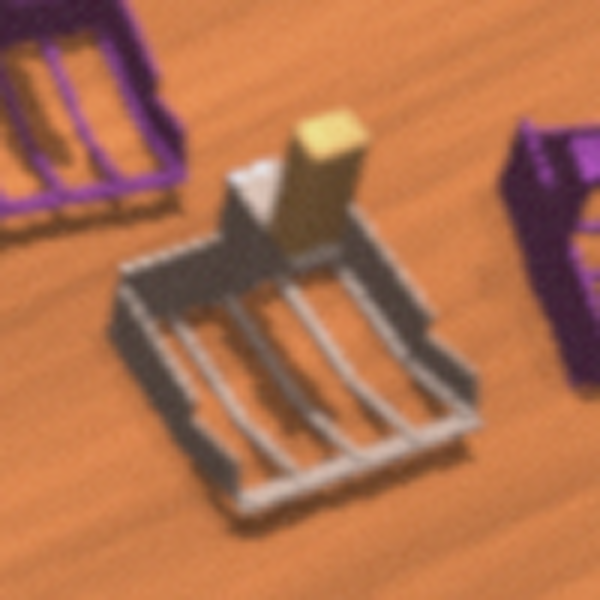

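View pics/c2.png

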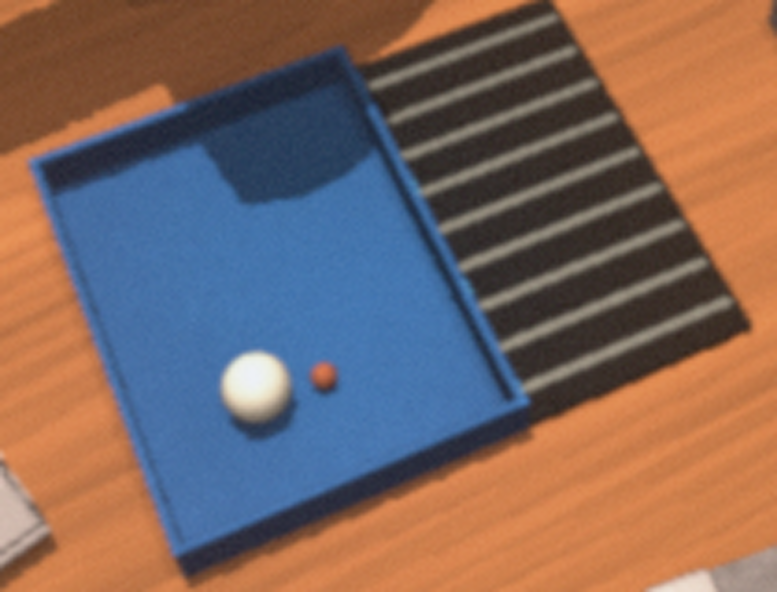

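View pics/c3.png

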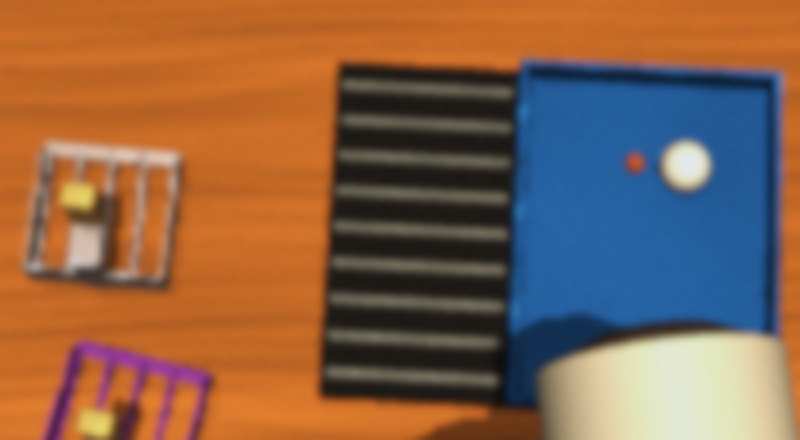

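```bash
cat >> h.py <<'E'
from scipy.optimize import least_squares
def fit(n,pts,x0):
    # pts: (u,v,x,y,z) ; pose x,y,yaw
    def f(p):
        c,s=np.cos(p[2]),np.sin(p[2])
        return np.concatenate([w2px(n,[p[0]+c*x-s*y,p[1]+s*x+c*y,z])-[u,v] for u,v,x,y,z in pts])
    r=least_squares(f,x0);return r.x[:2],np.degrees(r.x[2]),np.round(r.fun,1)
E
python3 - <<'E'
from h import *
S=lambda u,v:(380+u/6,110+v/6)
print('scoop scene',fit('scene',[(*S(333,135),-10,0,144),(*S(245,505),64,-55,17),(*S(475,420),64,55,18),(*S(122,268),-49,-55,36)],[515,312,0]))
T=lambda u,v:(190+u/3.7,160+v/3.7)
print('station scene',fit('scene',[(*T(35,160),-141,-106,36),(*T(343,48),-141,106,36),(*T(527,402),141,106,36),(*T(182,558),141,-106,36),(*T(553,0),-141,256,8),(*T(750,325),141,256,8)],[500,-80,0]))
U=lambda u,v:(220+u/4,130+v/4)
print('station top',fit('top',[(*U(523,64),141,106,36),(*U(780,75),141,-106,36),(*U(340,65),141,256,8),(*U(322,394),-141,256,8)],[500,-80,0]))
print('scoop top',fit('top',[(*U(79,195),-10,0,144),(*U(45,145),64,55,18),(*U(180,155),64,-55,18),(*U(28,270),-49,55,36),(*U(165,283),-49,-55,36)],[515,312,0]))
print('good',px2w('scene',*T(257,387),24),px2w('top',*U(686,165),24))
print('worn',px2w('scene',*T(323,376),12),px2w('top',*U(635,162),12))
E
```

```text
scoop scene (array([521.50687708, 320.27090111]), np.float64(-7.622977105689617), array([-0.1, -2. , -0.7,  0.6,  1.4,  0.6, -0.7,  0.6]))
station scene (array([ 503.2649245 , -116.94411543]), np.float64(-4.18848686365038), array([-1.7,  0.1,  0.6, -1.1,  1.4,  0.6, -1.7,  0.3, -0.4, -1.7,  1.9,
        0.4]))
station top (array([ 500.30270205, -121.90853726]), np.float64(-4.222244351077455), array([-0.1, -0.8,  1.1, -0.3, -0.1, -0.6, -0.9,  1.5]))
scoop top (array([524.33703604, 313.69412775]), np.float64(-5.420532657430291), array([-0. ,  0.3,  0.3, -0.5,  0.2, -0.7, -0.4,  0.8, -0.1,  0. ]))
good [ 559.41238279 -151.79008254   24.        ] [ 561.58407568 -156.25940323   24.        ]
worn [ 566.04108313 -113.93049468   12.        ] [ 568.32323489 -116.69896671   12.        ]
```

```bash
python3 -m handwheel '[{"angular":[0,0,67],"xyz":[0.347,0.867,0.02],"grip":100},{"angular":[0,0,67],"xyz":[0.347,0.867,0.02],"grip":100},{"angular":[0,0,67],"xyz":[0.347,0.867,0.02],"grip":100},{"angular":[0,0,67],"xyz":[0.347,0.867,0.02],"grip":100},{"angular":[0,0,67],"xyz":[0.347,0.867,0.02],"grip":100},{"angular":[0,0,67],"xyz":[0.347,0.867,0.02],"grip":100},{"angular":[0,0,67],"xyz":[0.347,0.867,0.02],"grip":100},{"angular":[0,0,67],"xyz":[0.347,0.867,0.02],"grip":100}]'
```

```text
t: 1.17
tcp_pos: [290.0, -239.4, 246.6]
tool_rot: [180.0, 0.0, 74.4]
force: [1.2, -0.3, -0.3]
grip_width: 85.9
```

```bash
python3 -m handwheel '[{"angular":[0,0,9.7],"xyz":[0.223,0.556,0.013],"grip":100},{"angular":[0,0,9.7],"xyz":[0.223,0.556,0.013],"grip":100},{"angular":[0,0,9.7],"xyz":[0.223,0.556,0.013],"grip":100},{"angular":[0,0,9.7],"xyz":[0.223,0.556,0.013],"grip":100},{"angular":[0,0,9.7],"xyz":[0.223,0.556,0.013],"grip":100},{"angular":[0,0,9.7],"xyz":[0.223,0.556,0.013],"grip":100},{"angular":[0,0,9.7],"xyz":[0.223,0.556,0.013],"grip":100},{"angular":[0,0,9.7],"xyz":[0.223,0.556,0.013],"grip":100}]'
```

```text
t: 1.83
tcp_pos: [414.2, 70.5, 254.1]
tool_rot: [179.9, 0.0, 83.8]
force: [1.6, -0.6, 0.8]
grip_width: 85.7
```

Run:
```python
from h import *
cv2.imwrite('pics/top1.png',arm.get_image('top')[120:240,180:440].repeat(3,0).repeat(3,1))
cv2.imwrite('pics/w1.png',arm.get_image('wrist'))
print(arm.observe()['tcp_pos'],arm.camera_params('wrist'))
```

```text
[414.45417478  73.47056872 253.86947774] {'fx': 290.4466548337213, 'fy': 290.4466548337213, 'cx': 316.098651645757, 'cy': 195.16052600616416, 'origin': array([422.06341176, 150.5499545 , 388.08748924]), 'rotation': array([ 1.62561274e+02, -4.52913336e-02, -5.77151080e+00])}
```

View pics/w1.png

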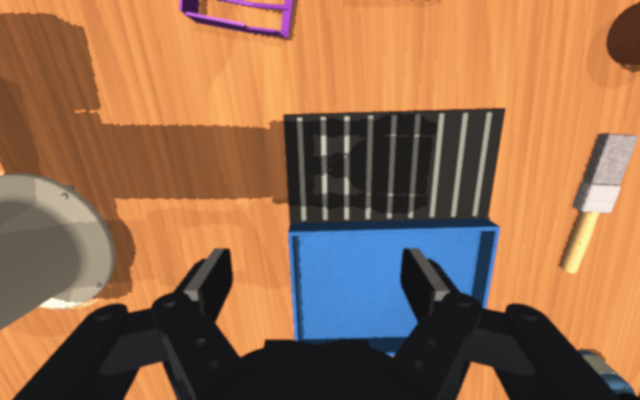

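View pics/top1.png

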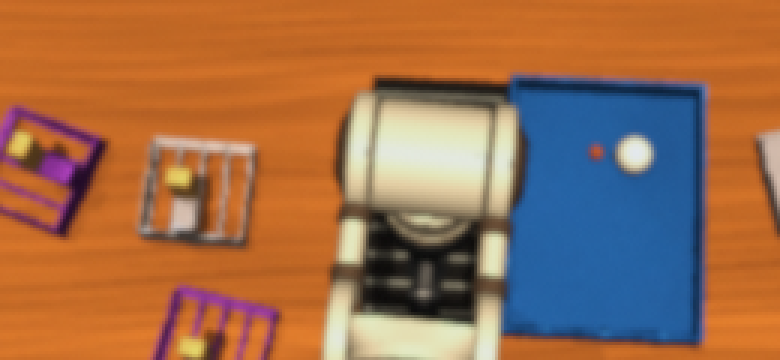

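```bash
python3 -m handwheel '[{"angular":[0,0,0],"xyz":[0.096,0.13,0],"grip":100},{"angular":[0,0,0],"xyz":[0.096,0.13,0],"grip":100},{"angular":[0,0,0],"xyz":[0.096,0.13,0],"grip":100},{"angular":[0,0,0],"xyz":[0.096,0.13,0],"grip":100},{"angular":[0,0,0],"xyz":[0.096,0.13,0],"grip":100}]'
python3 - <<'E'
from h import *
print(fit('wrist',[(0,0,0,0,0)],[0,0,0])[0]) if 0 else None
c=arm.camera_params('wrist')
i=arm.get_image('wrist');cv2.imwrite('pics/w2.png',i)
import json
print(arm.observe()['tcp_pos'],c)
json.dump({k:(v.tolist() if hasattr(v,'tolist') else v) for k,v in c.items()},open('w2.json','w'))
for d in arm.boxes_of('wrist','slotted_scoop')[:3]:print(d)
E
```

```text
t: 2.35
tcp_pos: [511.9, 201.5, 252.2]
tool_rot: [-179.9, -0.1, 83.9]
force: [-0.2, -1.1, -0.1]
grip_width: 85.3
[510.60942276 199.47943474 252.46396367] {'fx': 290.4466548337213, 'fy': 290.4466548337213, 'cx': 316.098651645757, 'cy': 195.16052600616416, 'origin': array([520.1894998, 278.6108838, 386.3436648]), 'rotation': array([ 1.62522719e+02,  3.75008716e-02, -6.11927139e+00])}
{'location': [517.9, 319.4, 26.4], 'confidence': 0.94}
{'location': [349.2, 302.2, 29.9], 'confidence': 0.78}
```

View pics/w2.png

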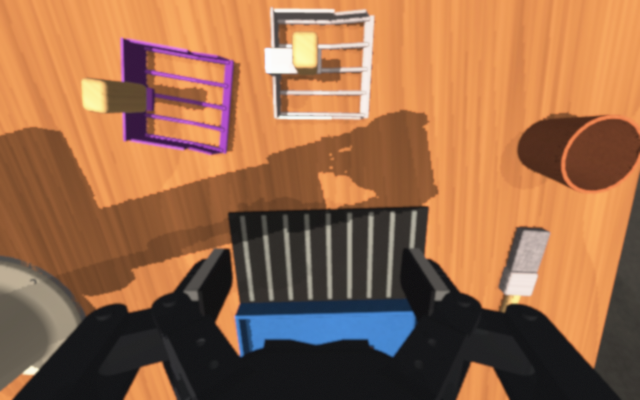

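Run:
```python
import cv2
a=cv2.imread('pics/w2.png')
cv2.imwrite('pics/w2c.png',cv2.resize(a[0:130,255:395],None,fx=4.6,fy=4.6,interpolation=cv2.INTER_CUBIC))
cv2.imwrite('pics/w2d.png',cv2.resize(a[195:335,225:435],None,fx=3.7,fy=3.7,interpolation=cv2.INTER_CUBIC))
```

```text
(no output)
```

View pics/w2c.png

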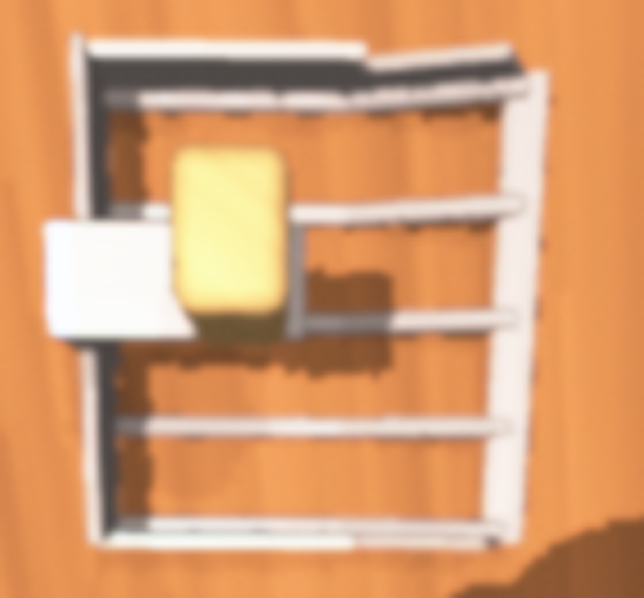

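View pics/w2d.png

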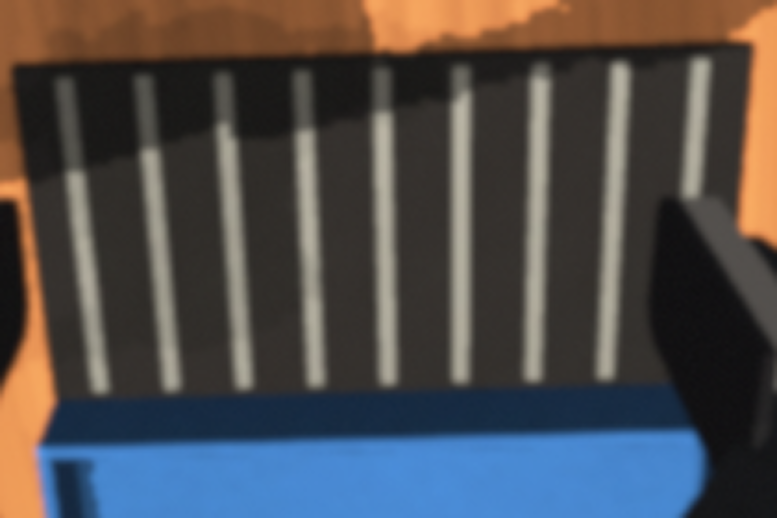

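Run:
```python
import h,json,numpy as np
from h import *
c=json.load(open('w2.json'))
M=R.from_euler('xyz',c['rotation'],degrees=True).as_matrix()
h.cam=lambda n:({**c,'origin':np.array(c['origin'])},M)
S=lambda u,v:(255+u/4.6,v/4.6)
P=[(*S(230,232),-10,0,144),(*S(77,38),-49,55,36),(*S(95,540),-49,-55,36),(*S(548,72),64,55,19),(*S(520,542),64,-55,19)]
print(h.fit('w',P,[520,316,0]))
D=lambda u,v:(225+u/3.7,195+v/3.7)
print(h.fit('w',[(*D(14,66),-141,256,8),(*D(750,44),141,256,8),(*D(58,395),-141,106,8),(*D(40,443),-141,103,36)],[502,-120,0]))
print(h.px2w('w',*S(175,150),144),h.px2w('w',*S(285,150),144),h.px2w('w',*S(230,232),144))
```

```text
(array([525.38092235, 317.28789595]), np.float64(-6.7886960444032525), array([-0.6, -1. , -0.4,  1.3, -1. ,  0.2,  1.4, -0. ,  0.9,  0.2]))
(array([ 503.36707308, -116.86161996]), np.float64(-4.347559067248655), array([-1.2, -1. ,  3.3, -0.9, -1.2,  0.9, -1. ,  2.2]))
[508.35911152 330.60808483 144.        ] [526.04270978 328.70980076 144.        ] [515.78330559 317.72765246 144.        ]
```

```bash
python3 -m handwheel '[{"angular":[0,0,-0.4],"xyz":[0.005,0.117,0],"grip":100},{"angular":[0,0,-0.4],"xyz":[0.005,0.117,0],"grip":100},{"angular":[0,0,-0.4],"xyz":[0.005,0.117,0],"grip":100},{"angular":[0,0,-0.4],"xyz":[0.005,0.117,-0.03],"grip":100},{"angular":[0,0,-0.4],"xyz":[0.005,0.117,-0.07],"grip":100},{"angular":[0,0,-0.4],"xyz":[0.005,0.117,-0.07],"grip":100}]'
python3 - <<'E'
from h import *
print(np.round([arm.observe()['tcp_pos']],1))
i=arm.get_image('scene');cv2.imwrite('pics/s2.png',cv2.resize(i[60:210,340:520],None,fx=4,fy=4))
print(np.round([arm.observe()['tcp_pos']],1),arm.observe()['tool_rot'])
E
```

```text
t: 2.95
tcp_pos: [510.1, 312.4, 176.2]
tool_rot: [-179.3, 0.4, 83.3]
force: [-1.1, -1.0, -1.5]
grip_width: 85.4
[[510.1 312.4 176.2]]
[[511.6 312.7 179.7]] [-179.50143169    0.275557     83.30507681]
```

View pics/s2.png

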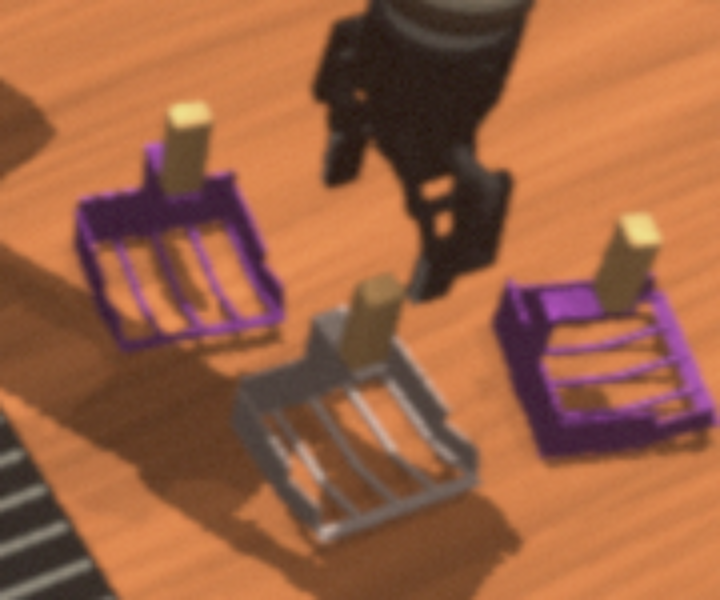

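```bash
python3 -m handwheel '[{"angular":[0,0,0],"xyz":[0.004,0.004,0],"grip":100},{"angular":[0,0,0],"xyz":[0.004,0.004,-0.04],"grip":100},{"angular":[0,0,0],"xyz":[0.004,0.004,-0.078],"grip":100},{"angular":[0,0,0],"xyz":[0.004,0.004,-0.078],"grip":100},{"angular":[0,0,0],"xyz":[0.004,0.004,-0.078],"grip":100}]'
python3 - <<'E'
from h import *
i=arm.get_image('scene');cv2.imwrite('pics/s3.png',cv2.resize(i[60:210,340:520],None,fx=4,fy=4))
i=arm.get_image('wrist');cv2.imwrite('pics/w3.png',i)
print(np.round([arm.observe()['tcp_pos']],1),arm.observe()['tool_rot'])
E
```

```text
t: 3.42
tcp_pos: [519.0, 318.6, 106.6]
tool_rot: [-179.9, 0.0, 83.3]
force: [0.7, 0.1, 0.5]
grip_width: 85.1
[[521.4 319.8 109.9]] [ 1.79688613e+02 -1.58708936e-01  8.33415813e+01]
```

View pics/s3.png

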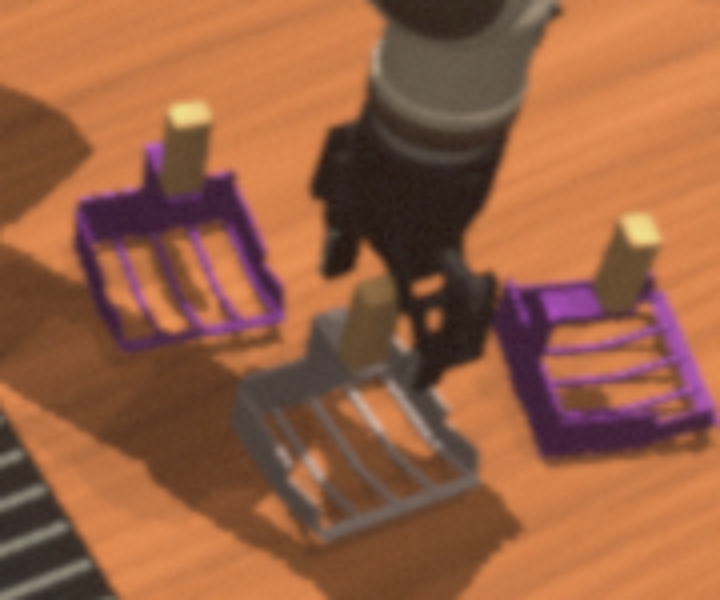

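View pics/w3.png

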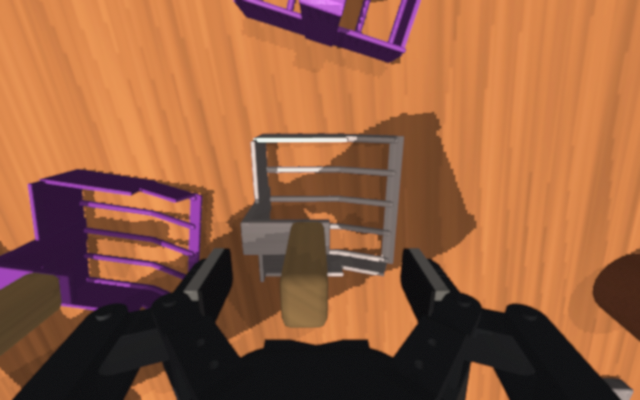

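```bash
python3 -m handwheel '[{"angular":[0,0,0],"xyz":[-0.004,-0.001,-0.007],"grip":100},{"angular":[0,0,0],"xyz":[-0.004,-0.001,-0.007],"grip":100},{"angular":[0,0,0],"xyz":[-0.004,-0.001,-0.007],"grip":0},{"angular":[0,0,0],"xyz":[-0.004,-0.001,-0.007],"grip":0},{"angular":[0,0,0],"xyz":[-0.004,-0.001,-0.007],"grip":0},{"angular":[0,0,0],"xyz":[-0.004,-0.001,-0.007],"grip":0},{"angular":[0,0,0],"xyz":[-0.004,-0.001,-0.007],"grip":0},{"angular":[0,0,0],"xyz":[-0.004,-0.001,-0.007],"grip":0}]'; python3 -m handwheel '[{"angular":[0,0,0],"xyz":[0,0,0],"grip":0},{"angular":[0,0,0],"xyz":[0,0,0],"grip":0},{"angular":[0,0,0],"xyz":[0,0,0],"grip":0},{"angular":[0,0,0],"xyz":[0,0,0],"grip":0}]'
python3 - <<'E'
from h import *
i=arm.get_image('scene');cv2.imwrite('pics/s4.png',cv2.resize(i[60:210,340:520],None,fx=4,fy=4))
i=arm.get_image('wrist');cv2.imwrite('pics/w4.png',i)
o=arm.observe();print(np.round([o['tcp_pos']],1),o['tool_rot'],o['grip_width'],o['force'])
E
```

```text
t: 4.18
tcp_pos: [515.1, 318.2, 98.9]
tool_rot: [180.0, -0.0, 83.4]
force: [0.3, -1.0, -1.0]
grip_width: 19.6
t: 4.52
tcp_pos: [515.1, 318.2, 98.9]
tool_rot: [180.0, -0.0, 83.4]
force: [1.5, 0.9, 0.3]
grip_width: 19.2
[[515.1 318.2  98.9]] [ 1.79959528e+02 -1.51722708e-02  8.33702196e+01] 19.081313043282247 [ 0.32760196 -0.65332262  0.94444738]
```

View pics/s4.png

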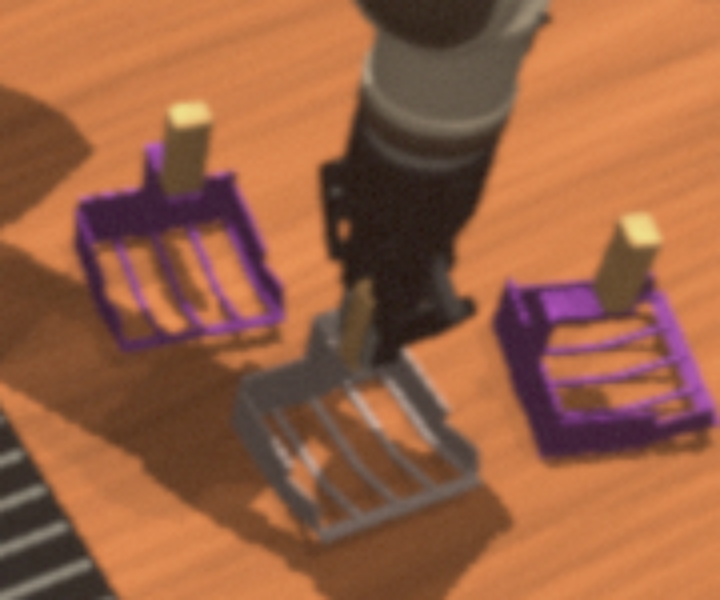

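View pics/w4.png

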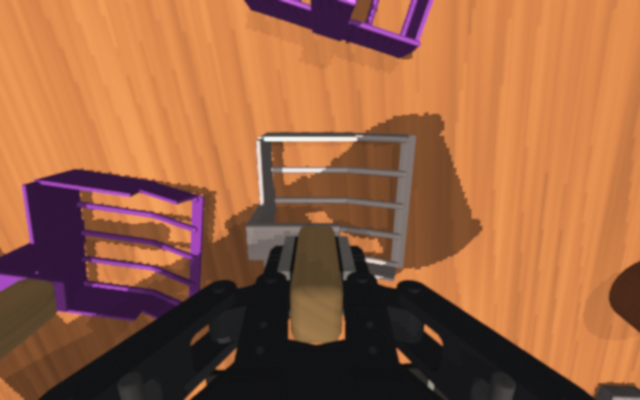

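```bash
python3 -m handwheel '[{"angular":[0,0,0],"xyz":[0,0,0.025],"grip":0},{"angular":[0,0,0],"xyz":[0,0,0.066],"grip":0},{"angular":[0,0,2.3],"xyz":[-0.003,-0.03,0.066],"grip":0},{"angular":[0,0,2.3],"xyz":[-0.007,-0.06,0.066],"grip":0},{"angular":[0,0,2.3],"xyz":[-0.012,-0.1,0.066],"grip":0},{"angular":[0,0,2.3],"xyz":[-0.017,-0.14,0.066],"grip":0},{"angular":[0,0,2.3],"xyz":[-0.022,-0.18,0.066],"grip":0},{"angular":[0,0,2.3],"xyz":[-0.026,-0.22,0.066],"grip":0}]'; python3 -m handwheel '[{"angular":[0,0,0],"xyz":[-0.005,-0.04,0],"grip":0},{"angular":[0,0,0],"xyz":[-0.01,-0.08,0],"grip":0},{"angular":[0,0,0],"xyz":[-0.015,-0.12,0],"grip":0},{"angular":[0,0,0],"xyz":[-0.02,-0.16,0],"grip":0},{"angular":[0,0,0],"xyz":[-0.025,-0.2,0],"grip":0},{"angular":[0,0,0],"xyz":[-0.028,-0.225,0],"grip":0},{"angular":[0,0,0],"xyz":[-0.028,-0.231,0],"grip":0},{"angular":[0,0,0],"xyz":[-0.028,-0.231,0],"grip":0}]'
python3 - <<'E'
from h import *
i=arm.get_image('scene');cv2.imwrite('pics/s5.png',cv2.resize(i[130:330,170:400],None,fx=3,fy=3))
i=arm.get_image('top');cv2.imwrite('pics/t5.png',cv2.resize(i[120:240,290:430],None,fx=5,fy=5,interpolation=cv2.INTER_CUBIC))
o=arm.observe();print(np.round([o['tcp_pos']],1),o['tool_rot'],o['grip_width'],o['force'])
i=arm.get_image('wrist');cv2.imwrite('pics/w5.png',i)
E
```

```text
t: 5.28
tcp_pos: [487.1, 96.8, 163.7]
tool_rot: [-179.9, -0.0, 85.7]
force: [1.9, 0.8, -2.5]
grip_width: 19.2
t: 5.95
tcp_pos: [460.1, -134.0, 164.1]
tool_rot: [-179.9, -0.0, 85.5]
force: [1.2, -0.2, -1.8]
grip_width: 19.3
[[ 460.3 -131.8  164. ]] [-1.79911397e+02 -8.95477355e-02  8.56646446e+01] 19.42599237544614 [-0.26800141  0.17036271 -1.46821398]
```

View pics/s5.png

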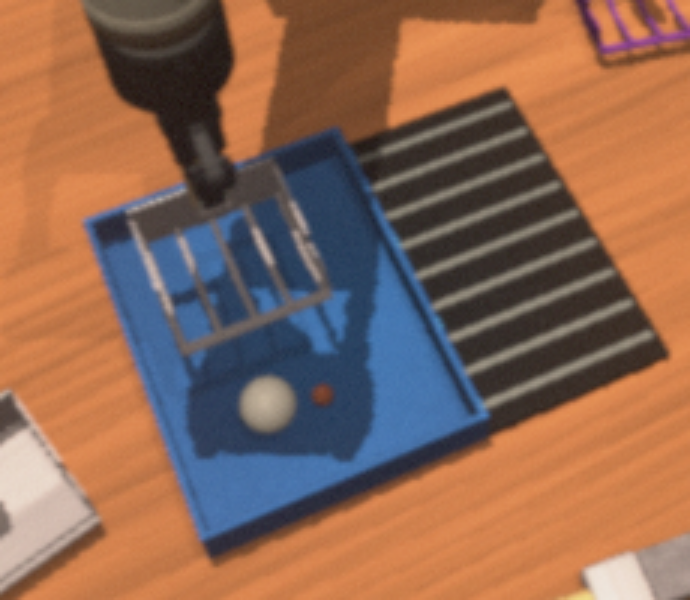

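View pics/t5.png

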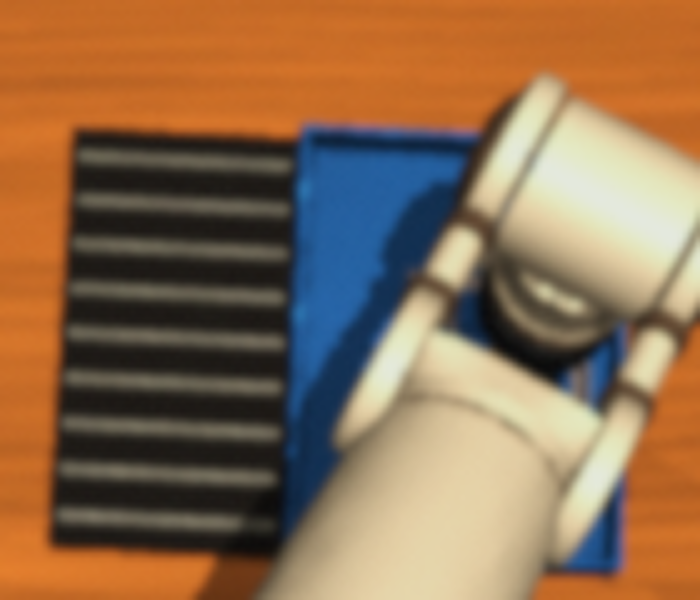

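View pics/w5.png

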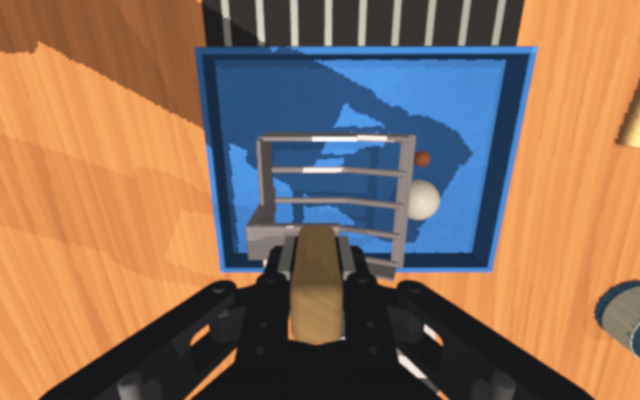

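Run:
```python
from h import *
x=fit('wrist',[(196,47,-141,106,36),(537,47,141,106,36),(491,271,141,-106,36),(219,271,-141,-106,36)],[502,-119,0]);print(x)
print(px2w('wrist',423,200,24),px2w('wrist',422,158.5,12))
a=arm.get_image('wrist');
for t in['good_ball','worn_ball','station']:print(t,arm.boxes_of('wrist',t)[:2])
print(arm.observe()['tcp_pos'])
a=cv2.imread('pics/w5.png');cv2.imwrite('pics/w5c.png',cv2.resize(a[30:290,180:550],None,fx=2.1,fy=2.1))
```

```text
(array([ 502.130868  , -118.16236364]), np.float64(-4.418815266523527), array([-2.8, -1.2,  2.3, -0.7,  0.7,  2.5, -0.1,  2. ]))
[ 565.33223619 -153.20354738   24.        ] [ 567.15844635 -113.77664981   12.        ]
good_ball [{'location': [562.7, -149.1, 41.8], 'confidence': 0.57}]
worn_ball [{'location': [565.8, -114.9, 19.7], 'confidence': 0.66}]
station [{'location': [516.4, -61.1, 0.4], 'confidence': 0.73}]
[ 460.86746057 -131.64037274  164.51035398]
```

View pics/w5c.png

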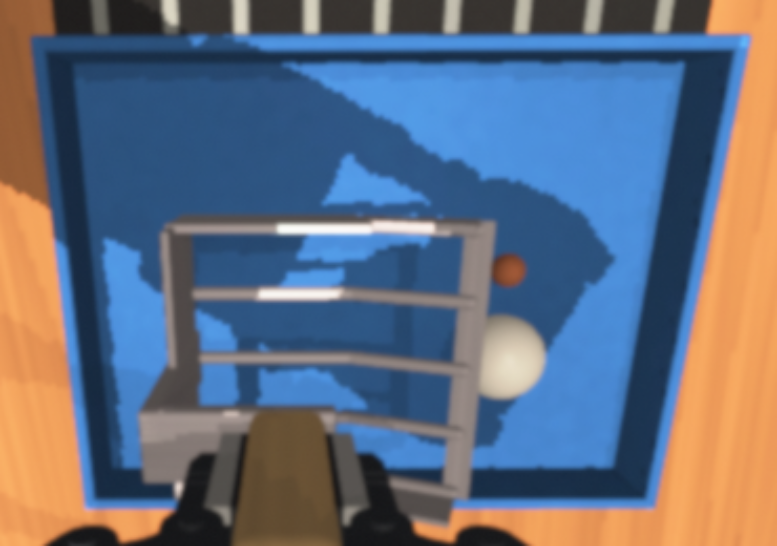

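```bash
python3 -m handwheel '[{"angular":[0.4,5,0],"xyz":[0,0,0],"grip":0},{"angular":[0.8,11,0],"xyz":[0,0,0],"grip":0},{"angular":[1.3,17,0],"xyz":[0,0,-0.01],"grip":0},{"angular":[1.5,19.9,0],"xyz":[0,0,-0.03],"grip":0},{"angular":[1.5,19.9,0],"xyz":[0,0,-0.048],"grip":0},{"angular":[1.5,19.9,0],"xyz":[0,0,-0.054],"grip":0},{"angular":[1.5,19.9,0],"xyz":[0,0,-0.054],"grip":0},{"angular":[1.5,19.9,0],"xyz":[0,0,-0.054],"grip":0}]'
python3 - <<'E'
from h import *
i=arm.get_image('scene');cv2.imwrite('pics/s6.png',cv2.resize(i[130:330,170:400],None,fx=3,fy=3))
o=arm.observe();print(np.round([o['tcp_pos']],1),o['tool_rot'],o['grip_width'],o['force'])
i=arm.get_image('wrist');cv2.imwrite('pics/w6.png',i)
E
```

```text
t: 6.97
tcp_pos: [460.9, -132.6, 111.2]
tool_rot: [-160.1, 0.0, 85.7]
force: [0.4, -0.4, -1.9]
grip_width: 19.7
[[ 461.4 -132.9  111.9]] [-1.60156878e+02  5.10076413e-02  8.56901839e+01] 19.01825833411213 [-0.0789167   0.50085719 -1.97367221]
```

View pics/s6.png

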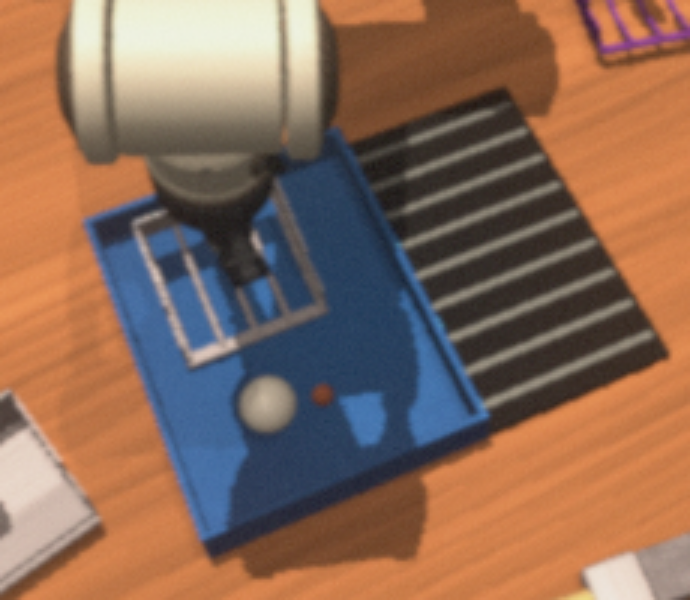

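View pics/w6.png

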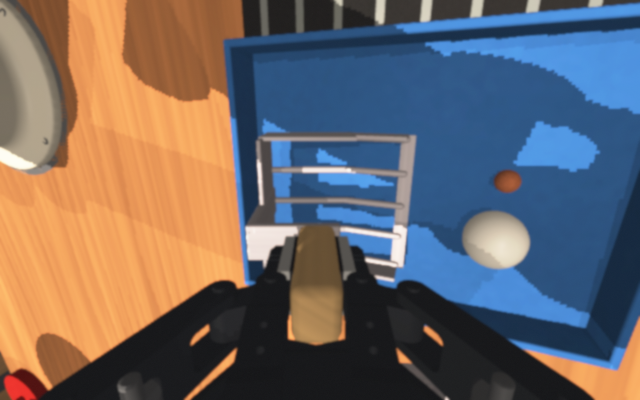

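```bash
python3 -m handwheel '[{"angular":[0,0,0],"xyz":[0,0,-0.003],"grip":0},{"angular":[0,0,0],"xyz":[0,0,-0.005],"grip":0},{"angular":[0,0,0],"xyz":[0,0,-0.005],"grip":0}]';  python3 -m handwheel '[{"angular":[0,0,0],"xyz":[0,0,-0.001],"grip":0},{"angular":[0,0,0],"xyz":[0,0,-0.001],"grip":0}]'; python3 -c "
from h import *
for k in range(2):
  o=arm.observe();print(o['tcp_pos'],o['force'],o['torque']);arm.get_image('top')"
```

```text
t: 7.32
tcp_pos: [460.9, -132.9, 105.9]
tool_rot: [-160.1, 0.0, 85.7]
force: [0.7, -0.3, -1.8]
grip_width: 19.3
t: 7.48
tcp_pos: [461.0, -133.0, 105.5]
tool_rot: [-160.1, 0.0, 85.7]
force: [0.1, -0.5, 3.2]
grip_width: 19.4
[ 461.03626931 -132.9738662   105.497389  ] [ 0.07083148 -0.48177463  3.15521048] [ 0.14062436  0.15718485 -0.00986105]
[ 461.07507821 -132.98834868  105.48371118] [-0.4928571   0.79867647  4.5534932 ] [ 0.10489004  0.23097091 -0.0396057 ]
```

```bash
python3 -m handwheel '[{"angular":[0,0,0],"xyz":[0.012,-0.0009,0.0003],"grip":0},{"angular":[0,0,0],"xyz":[0.026,-0.002,0.0003],"grip":0},{"angular":[0,0,0],"xyz":[0.038,-0.0029,0.0003],"grip":0},{"angular":[0,0,0],"xyz":[0.045,-0.0034,0.0003],"grip":0},{"angular":[0,0,0],"xyz":[0.05,-0.0038,0.0003],"grip":0},{"angular":[0,0,0],"xyz":[0.055,-0.0041,0.0003],"grip":0},{"angular":[0,0,0],"xyz":[0.06,-0.0045,0.0003],"grip":0},{"angular":[0,0,0],"xyz":[0.065,-0.0049,0.0003],"grip":0}]'
python3 - <<'E'
from h import *
i=arm.get_image('wrist');cv2.imwrite('pics/w7.png',i)
o=arm.observe();print(np.round([o['tcp_pos']],1),o['force'])
E
```

```text
t: 8.25
tcp_pos: [524.9, -137.8, 105.7]
tool_rot: [-159.8, 0.0, 85.7]
force: [-5.7, 0.8, 7.3]
grip_width: 18.9
[[ 526.1 -137.9  105.5]] [-0.91976151  1.00311249  7.3011258 ]
```

View pics/w7.png

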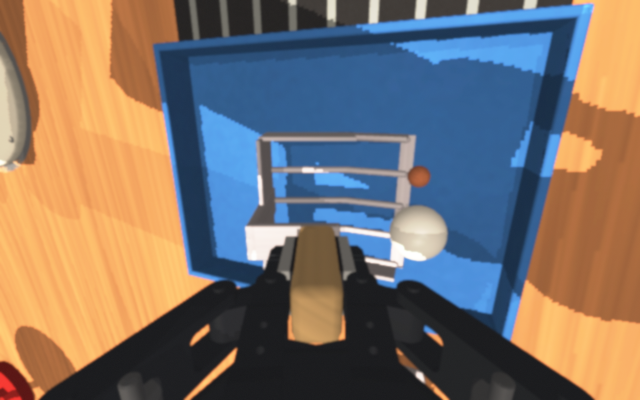

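```bash
python3 -m handwheel '[{"angular":[0,0,0],"xyz":[0.005,-0.0004,0.0004],"grip":0},{"angular":[0,0,0],"xyz":[0.011,-0.0008,0.0004],"grip":0},{"angular":[0,0,0],"xyz":[0.017,-0.0013,0.0004],"grip":0},{"angular":[0,0,0],"xyz":[0.023,-0.0017,0.0004],"grip":0},{"angular":[0,0,0],"xyz":[0.029,-0.0022,0.0004],"grip":0},{"angular":[0,0,0],"xyz":[0.035,-0.0026,0.0004],"grip":0},{"angular":[0,0,0],"xyz":[0.04,-0.003,0.0004],"grip":0},{"angular":[0,0,0],"xyz":[0.045,-0.0034,0.0004],"grip":0}]'
python3 - <<'E'
from h import *
i=arm.get_image('wrist');cv2.imwrite('pics/w8.png',i)
o=arm.observe();print(np.round([o['tcp_pos']],1),o['force'])
E
```

```text
t: 8.97
tcp_pos: [570.1, -141.1, 105.7]
tool_rot: [-159.8, 0.0, 85.7]
force: [-6.3, 0.8, 7.1]
grip_width: 19.6
[[ 571.1 -141.2  105.6]] [-3.80916939  1.06014268  7.39966325]
```

View pics/w8.png

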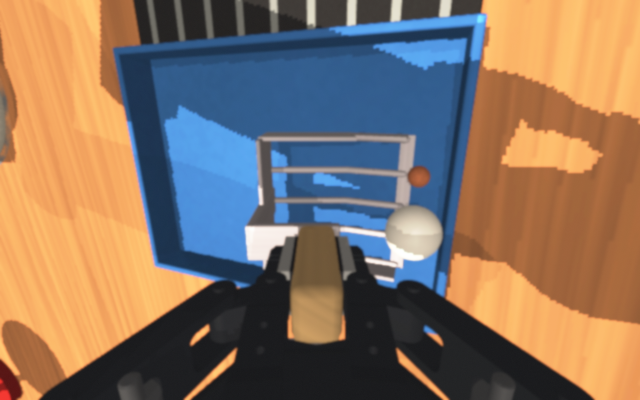

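```bash
python3 -m handwheel '[{"angular":[0,0,0],"xyz":[0.003,-0.0002,0.0002],"grip":0},{"angular":[0,0,0],"xyz":[0.006,-0.0005,0.0002],"grip":0},{"angular":[0,0,0],"xyz":[0.009,-0.0007,0.0002],"grip":0},{"angular":[0,0,0],"xyz":[0.012,-0.0009,0.0002],"grip":0},{"angular":[0,0,0],"xyz":[0.015,-0.0011,0.0002],"grip":0},{"angular":[0,0,0],"xyz":[0.015,-0.0011,0.0002],"grip":0}]'
python3 - <<'E'
from h import *
i=arm.get_image('wrist');cv2.imwrite('pics/w9.png',i)
o=arm.observe();print(np.round([o['tcp_pos']],1),o['force'])
E
```

```text
t: 9.52
tcp_pos: [586.3, -142.3, 105.5]
tool_rot: [-160.1, 0.0, 85.7]
force: [-2.4, -0.1, 4.0]
grip_width: 19.2
[[ 586.3 -142.3  105.5]] [-2.51842339  0.21990484  4.68181092]
```

View pics/w9.png

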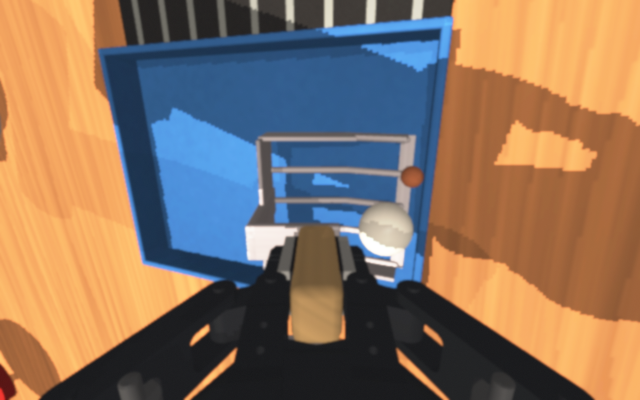

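```bash
python3 -m handwheel '[{"angular":[0,0,0],"xyz":[0.0015,-0.0001,0.0002],"grip":0},{"angular":[0,0,0],"xyz":[0.003,-0.0002,0.0002],"grip":0},{"angular":[0,0,0],"xyz":[0.003,-0.0002,0.0002],"grip":0}]'; python3 -m handwheel '[{"angular":[-0.09,-1.25,0],"xyz":[-0.0022,0.0002,0.0005],"grip":0},{"angular":[-0.19,-2.5,0],"xyz":[-0.0044,0.0003,0.001],"grip":0},{"angular":[-0.28,-3.75,0],"xyz":[-0.0066,0.0005,0.0015],"grip":0},{"angular":[-0.37,-5,0],"xyz":[-0.0088,0.0007,0.002],"grip":0},{"angular":[-0.47,-6.2,0],"xyz":[-0.011,0.0008,0.003],"grip":0},{"angular":[-0.56,-7.5,0],"xyz":[-0.0132,0.001,0.004],"grip":0},{"angular":[-0.66,-8.7,0],"xyz":[-0.0154,0.0012,0.005],"grip":0},{"angular":[-0.75,-10,0],"xyz":[-0.0177,0.0013,0.006],"grip":0}]'
python3 - <<'E'
from h import *
i=arm.get_image('wrist');cv2.imwrite('pics/w10.png',i)
o=arm.observe();print(np.round([o['tcp_pos']],1),o['force'])
E
```

```text
t: 9.82
tcp_pos: [589.0, -142.4, 105.5]
tool_rot: [-160.1, 0.0, 85.7]
force: [-2.3, 0.5, 2.1]
grip_width: 19.4
t: 10.48
tcp_pos: [571.5, -140.8, 110.6]
tool_rot: [-170.2, -0.0, 85.7]
force: [-0.2, -0.6, -4.2]
grip_width: 19.3
[[ 570.9 -140.8  110.9]] [ 1.08429106  1.86855889 -3.75079774]
```

View pics/w10.png

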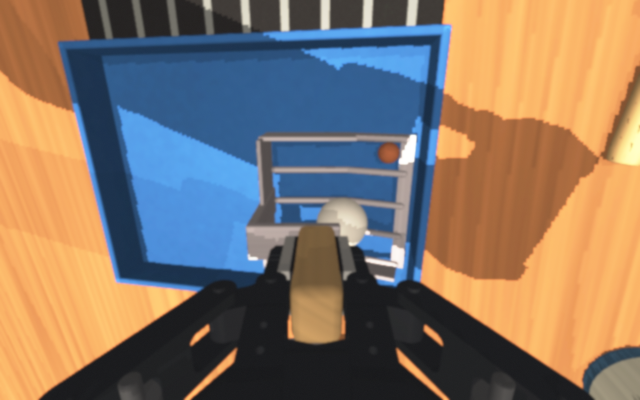

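```bash
python3 -m handwheel '[{"angular":[-0.09,-1.25,0],"xyz":[-0.0022,0.0002,0.001],"grip":0},{"angular":[-0.19,-2.5,0],"xyz":[-0.0044,0.0003,0.002],"grip":0},{"angular":[-0.28,-3.75,0],"xyz":[-0.0066,0.0005,0.003],"grip":0},{"angular":[-0.37,-5,0],"xyz":[-0.0088,0.0007,0.004],"grip":0},{"angular":[-0.47,-6.2,0],"xyz":[-0.011,0.0008,0.006],"grip":0},{"angular":[-0.56,-7.5,0],"xyz":[-0.0132,0.001,0.008],"grip":0},{"angular":[-0.66,-8.7,0],"xyz":[-0.0154,0.0012,0.01],"grip":0},{"angular":[-0.75,-10,0],"xyz":[-0.0177,0.0013,0.012],"grip":0}]';python3 -m handwheel '[{"angular":[0,0,0],"xyz":[0,0,0.003],"grip":0},{"angular":[0,0,0],"xyz":[0,0,0.006],"grip":0},{"angular":[0,0,0],"xyz":[0,0,0.012],"grip":0},{"angular":[0,0,0],"xyz":[0,0,0.018],"grip":0},{"angular":[0,0,0],"xyz":[0,0,0.018],"grip":0},{"angular":[0,0,0],"xyz":[0,0,0.018],"grip":0}]'
python3 - <<'E'
from h import *
i=arm.get_image('wrist');cv2.imwrite('pics/w11.png',i)
i=arm.get_image('scene');cv2.imwrite('pics/s11.png',cv2.resize(i[130:330,170:400],None,fx=3,fy=3))
o=arm.observe();print(np.round([o['tcp_pos']],1),o['tool_rot'],o['force'])
E
```

```text
t: 11.2
tcp_pos: [553.4, -139.7, 123.6]
tool_rot: [179.8, -0.0, 85.7]
force: [-0.0, -0.1, -3.8]
grip_width: 19.6
t: 11.7
tcp_pos: [554.2, -140.1, 142.6]
tool_rot: [179.8, 0.0, 85.7]
force: [-0.1, 0.5, -3.8]
grip_width: 19.4
[[ 553.4 -139.8  141.6]] [ 1.79914040e+02 -1.22981219e-02  8.56744397e+01] [-0.40975111 -0.22182186 -3.91006603]
```

View pics/w11.png

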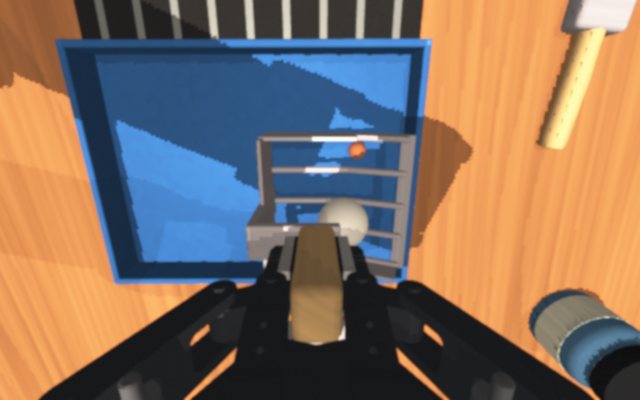

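View pics/s11.png

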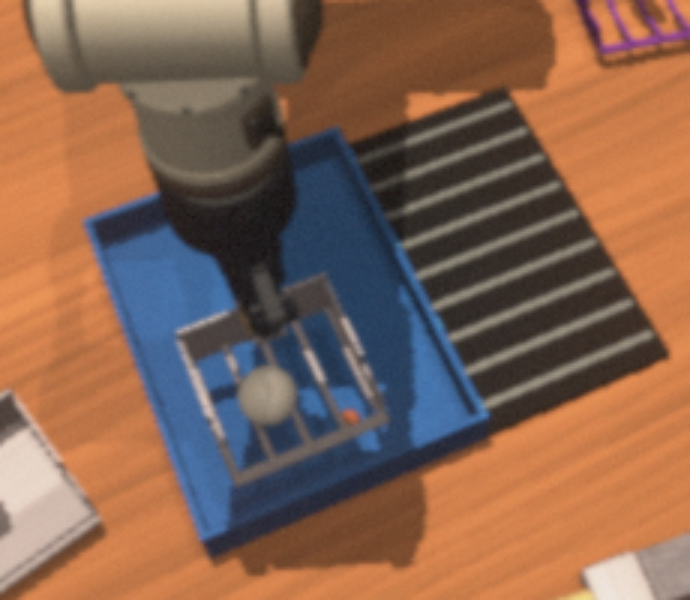

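Run:
```python
from h import *
for z in (12,56):print(z,px2w('wrist',357,149.5,z),px2w('scene',170+350/3,130+416/3,z))
for z in (65,70,24):print(z,px2w('wrist',344,223,z),px2w('scene',170+267/3,130+397/3,z))
```

```text
12 [ 593.53589859 -104.97072546   12.        ] [ 590.9793891  -103.60410658   12.        ]
56 [587.78512625 -97.84640591  56.        ] [ 610.97373055 -109.87268327   56.        ]
65 [ 574.47268643 -153.26409043   65.        ] [ 574.64863135 -154.22130612   65.        ]
70 [ 574.10714586 -151.10502794   70.        ] [ 577.15619457 -154.68271597   70.        ]
24 [ 577.47011907 -170.96840287   24.        ] [ 554.08661298 -150.43774537   24.        ]
```

```bash
python3 -m handwheel '[{"angular":[0,0,0],"xyz":[0,0,0.004],"grip":0},{"angular":[0,0,0],"xyz":[0,0,0.011],"grip":0},{"angular":[0,0,0],"xyz":[0,0,0.018],"grip":0},{"angular":[0,0,0],"xyz":[0,0,0.024],"grip":0},{"angular":[0,0,0],"xyz":[0,0.001,0.027],"grip":0},{"angular":[0,0,0],"xyz":[-0.001,0.004,0.027],"grip":0},{"angular":[0,0,0],"xyz":[-0.002,0.009,0.027],"grip":0},{"angular":[0,0,0],"xyz":[-0.004,0.016,0.027],"grip":0}]';python3 -m handwheel '[{"angular":[0,0,0],"xyz":[-0.002,0.009,0],"grip":0},{"angular":[0,0,0],"xyz":[-0.005,0.019,0],"grip":0},{"angular":[0,0,0],"xyz":[-0.008,0.03,0],"grip":0},{"angular":[0,0,0],"xyz":[-0.011,0.042,0],"grip":0},{"angular":[0,0,0],"xyz":[-0.014,0.054,0],"grip":0},{"angular":[0,0,0],"xyz":[-0.017,0.066,0],"grip":0},{"angular":[0,0,0],"xyz":[-0.02,0.078,0],"grip":0},{"angular":[0,0,0],"xyz":[-0.023,0.09,0],"grip":0}]';python3 -m handwheel '[{"angular":[0,0,0],"xyz":[-0.003,0.012,0],"grip":0},{"angular":[0,0,0],"xyz":[-0.006,0.024,0],"grip":0},{"angular":[0,0,0],"xyz":[-0.009,0.036,0],"grip":0},{"angular":[0,0,0],"xyz":[-0.012,0.048,0],"grip":0},{"angular":[0,0,0],"xyz":[-0.015,0.06,0],"grip":0},{"angular":[0,0,0],"xyz":[-0.018,0.071,0],"grip":0},{"angular":[0,0,0],"xyz":[-0.02,0.08,0],"grip":0},{"angular":[0,0,0],"xyz":[-0.021,0.087,0],"grip":0}]';python3 -m handwheel '[{"angular":[0,0,0],"xyz":[-0.001,0.005,0],"grip":0},{"angular":[0,0,0],"xyz":[-0.002,0.008,0],"grip":0},{"angular":[0,0,0],"xyz":[-0.002,0.01,0],"grip":0},{"angular":[0,0,0],"xyz":[-0.002,0.01,0],"grip":0},{"angular":[0,0,0],"xyz":[-0.002,0.01,0],"grip":0}]'
python3 - <<'E'
from h import *
i=arm.get_image('wrist');cv2.imwrite('pics/w12.png',i)
i=arm.get_image('scene');cv2.imwrite('pics/s12.png',cv2.resize(i[100:300,190:420],None,fx=3,fy=3))
o=arm.observe();print(np.round([o['tcp_pos']],1),o['tool_rot'],o['force'])
E
```

```text
t: 12.47
tcp_pos: [549.1, -123.4, 168.5]
tool_rot: [179.9, -0.0, 85.6]
force: [-0.4, 0.2, -3.8]
grip_width: 19.3
t: 13.13
tcp_pos: [526.1, -32.4, 168.8]
tool_rot: [179.9, -0.0, 85.7]
force: [0.1, 0.1, -4.3]
grip_width: 19.4
t: 13.8
tcp_pos: [505.1, 54.3, 168.7]
tool_rot: [179.9, -0.0, 85.7]
force: [0.3, -0.2, -3.2]
grip_width: 19.1
t: 14.22
tcp_pos: [503.5, 62.9, 168.8]
tool_rot: [179.9, 0.0, 85.7]
force: [0.7, 0.4, -3.4]
grip_width: 19.2
[[503.6  62.8 168.8]] [1.79894587e+02 3.04374279e-03 8.56441899e+01] [ 0.64094171  0.06150302 -3.72988009]
```

View pics/w12.png

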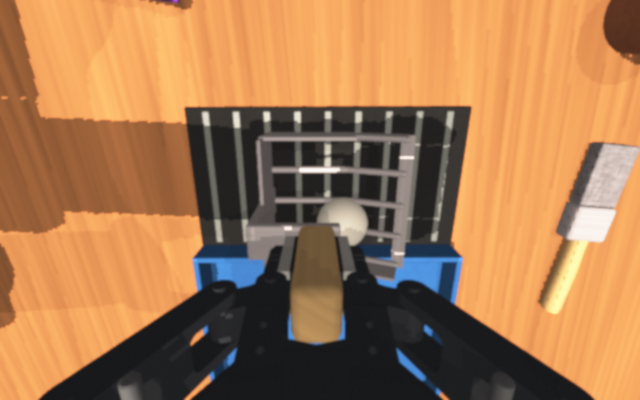

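View pics/s12.png

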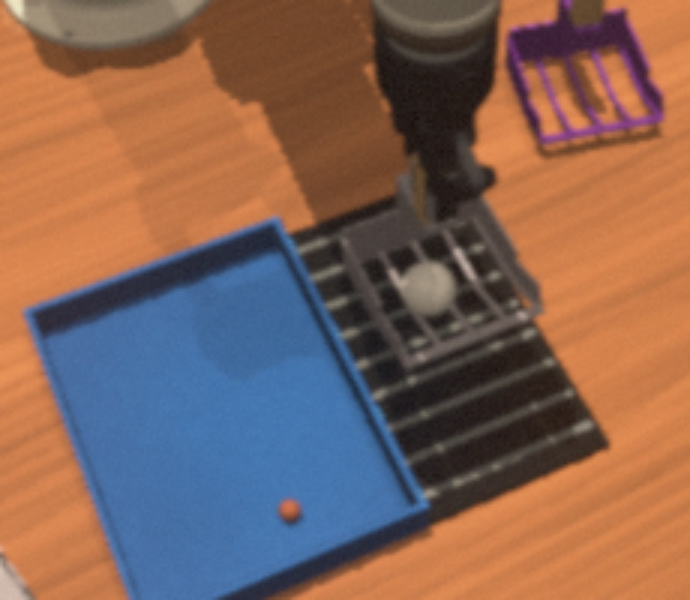

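Run:
```python
from h import *
x=fit('wrist',[(187,107,-141,256,8),(471,107,141,256,8),(196,259,-141,103,36),(461,259,141,103,36)],[502,-119,0]);print(x)
p=x[0];a=np.radians(x[1]);o=arm.observe()['tcp_pos'][:2]-p
print(o[0]*np.cos(a)+o[1]*np.sin(a),-o[0]*np.sin(a)+o[1]*np.cos(a))
```

```text
(array([ 502.6544071 , -118.85769282]), np.float64(-4.425558313126305), array([-3. , -0.6,  3.4, -0.5, -3.5,  2. ,  3.2,  1.7]))
-13.115702750252183 181.1776743630518
```

Station-frame TCP is (-13, 181), as wanted. Lowering: 168.8 to 107.

```bash
python3 -m handwheel '[{"angular":[0,0,0],"xyz":[0,0,-0.006],"grip":0},{"angular":[0,0,0],"xyz":[0,0,-0.016],"grip":0},{"angular":[0,0,0],"xyz":[0,0,-0.028],"grip":0},{"angular":[0,0,0],"xyz":[0,0,-0.04],"grip":0},{"angular":[0,0,0],"xyz":[0,0,-0.05],"grip":0},{"angular":[0,0,0],"xyz":[0,0,-0.056],"grip":0},{"angular":[0,0,0],"xyz":[0,0,-0.059],"grip":0},{"angular":[0,0,0],"xyz":[0,0,-0.06],"grip":0}]';python3 -m handwheel '[{"angular":[0,0,0],"xyz":[0,0,-0.0005],"grip":0},{"angular":[0,0,0],"xyz":[0,0,-0.0012],"grip":0},{"angular":[0,0,0],"xyz":[0,0,-0.0012],"grip":0}]'
```

```text
t: 14.98
tcp_pos: [503.0, 63.2, 107.9]
tool_rot: [180.0, -0.0, 85.7]
force: [-0.2, 0.4, -2.7]
grip_width: 19.3
t: 15.23
tcp_pos: [503.9, 63.1, 108.1]
tool_rot: [179.8, -0.0, 85.7]
force: [0.2, -0.1, -4.3]
grip_width: 19.1
```

```bash
python3 -m handwheel '[{"angular":[0,0,0],"xyz":[0,0,-0.0005],"grip":0},{"angular":[0,0,0],"xyz":[0,0,-0.0005],"grip":0},{"angular":[0,0,0],"xyz":[0,0,-0.0005],"grip":0}]';python3 -m handwheel '[{"angular":[0,0,0],"xyz":[0,0,-0.0005],"grip":0},{"angular":[0,0,0],"xyz":[0,0,-0.0005],"grip":0},{"angular":[0,0,0],"xyz":[0,0,-0.0005],"grip":0}]'
```

```text
t: 15.48
tcp_pos: [503.6, 63.2, 107.3]
tool_rot: [179.9, -0.0, 85.7]
force: [-1.3, -0.5, -4.4]
grip_width: 19.4
t: 15.73
tcp_pos: [503.7, 63.2, 106.9]
tool_rot: [179.9, -0.0, 85.7]
force: [-0.4, -0.3, -1.5]
grip_width: 19.1
```

```bash
python3 -m handwheel '[{"angular":[0,0,0],"xyz":[0,0,-0.0004],"grip":0},{"angular":[0,0,0],"xyz":[0,0,-0.0004],"grip":0},{"angular":[0,0,0],"xyz":[0,0,-0.0004],"grip":0}]'
python3 - <<'E'
from h import *
o=arm.observe();print(np.round([o['tcp_pos']],1),o['force'],o['torque'])
i=arm.get_image('scene');cv2.imwrite('pics/s13.png',cv2.resize(i[100:300,190:420],None,fx=3,fy=3))
E
```

```text
t: 15.98
tcp_pos: [503.8, 63.2, 106.8]
tool_rot: [179.9, -0.0, 85.7]
force: [-0.9, 0.2, 4.0]
grip_width: 19.4
[[503.8  63.2 106.8]] [-0.89945285  0.16200076  4.02478317] [ 0.13820798  0.46750931 -0.03026685]
```

View pics/s13.png

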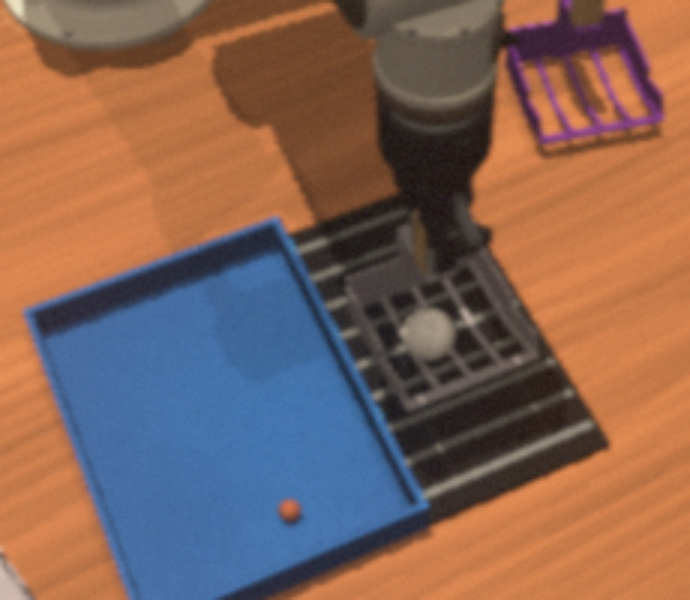

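```bash
python3 -m handwheel '[{"angular":[0,0,0],"xyz":[0,0,0],"grip":30},{"angular":[0,0,0],"xyz":[0,0,0],"grip":50},{"angular":[0,0,0],"xyz":[0,0,0],"grip":80},{"angular":[0,0,0],"xyz":[0,0,0],"grip":100},{"angular":[0,0,0],"xyz":[0,0,0],"grip":100},{"angular":[0,0,0],"xyz":[0,0,0.005],"grip":100},{"angular":[0,0,0],"xyz":[0,0,0.015],"grip":100},{"angular":[0,0,0],"xyz":[0,0,0.03],"grip":100}]'; python3 -m handwheel '[{"angular":[0,0,0],"xyz":[0,0,0.03],"grip":100},{"angular":[0,0,0],"xyz":[0,0,0.06],"grip":100},{"angular":[0,0,0],"xyz":[0,0,0.09],"grip":100},{"angular":[0,0,0],"xyz":[0,-0.03,0.12],"grip":100},{"angular":[0,0,0],"xyz":[0,-0.06,0.13],"grip":100},{"angular":[0,0,0],"xyz":[0,-0.09,0.13],"grip":100},{"angular":[0,0,0],"xyz":[0,-0.09,0.13],"grip":100},{"angular":[0,0,0],"xyz":[0,-0.09,0.13],"grip":100}]'
python3 - <<'E'
from h import *
i=arm.get_image('scene');cv2.imwrite('pics/s14.png',cv2.resize(i[100:300,190:420],None,fx=3,fy=3))
i=arm.get_image('wrist');cv2.imwrite('pics/w14.png',i)
E
```

```text
t: 16.7
tcp_pos: [502.6, 63.3, 136.0]
tool_rot: [-180.0, -0.0, 85.7]
force: [-0.9, -0.4, -0.4]
grip_width: 85.6
t: 17.37
tcp_pos: [503.6, -27.9, 267.3]
tool_rot: [179.8, -0.0, 85.5]
force: [-0.7, 0.4, 0.2]
grip_width: 85.3
```

View pics/s14.png

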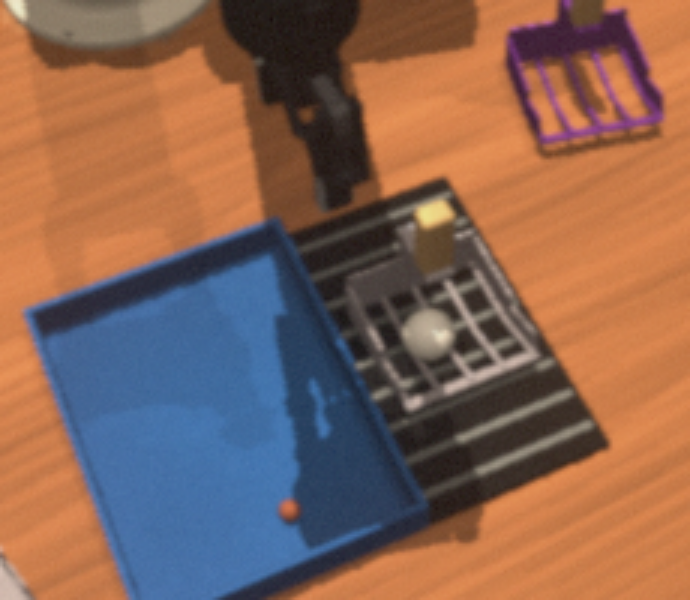

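View pics/w14.png

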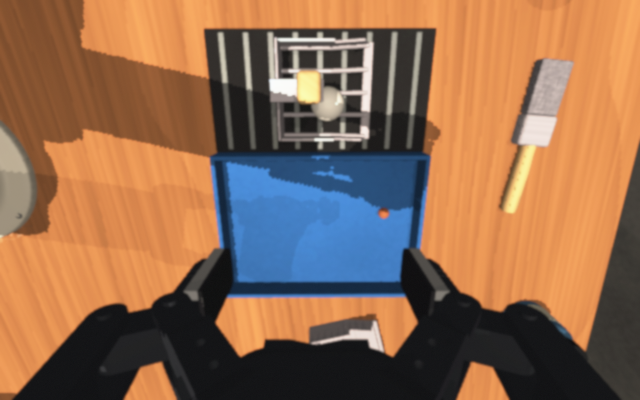

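The slotted scoop stands level on the middle of the deck with the white ball in it. The worn ball is on the tray floor, and the gripper is clear.

```bash
python3 -c "
from cell import arm
print(arm.job_done())"
```

```text
the job is handed in; nothing more can be done
None
```

The job is done and handed in at about 17.5 s. I gripped the steel slotted scoop by its wood block and swept it ramp-flat to the tray's far wall. The good ball mounted the lip, and I raised the lip until the scoop was level. I then set the scoop on the deck, let go and backed the gripper away; the gripper never touched either ball.

**Final checks:**
- The last scene and wrist pictures show the scoop standing upright on the middle of the deck with the white ball in it.
- The brown ball had dropped through the slots and lies in the tray. Two camera views put it at floor height, and later pictures still show it there.
- The largest force component read was about 7 N.

**Disagreements:**
- The separate fits of the station's position differed by up to 5 mm. At placing, the two wrist-camera fits agreed within 1 mm.
- While the arm was settling, single position readings were off by 2–5 mm. I corrected the grasp by eye, about 4 mm, before closing the gripper.

No check failed.

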